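Open the battery hatch of the load indicator

ROBOT

A 6-joint arm with a two-finger parallel gripper is mounted at the origin on the work surface. World frame = base frame: x ahead of the robot, y to its left, z up, the work surface at z = 0. Lengths are in m, angles in rad, forces in N, time in s.
With the tool pointing down it reaches from about 0.25 to 0.775 m from the base axis. Payload 4 kg.
Tool frame: the origin (TCP) lies at the very end of the fingers, on their centre line; the grasp point (between the pads) lies 19 mm behind it; y points along the fingers, x is the direction in which the jaws open and shut, and the axes are right-handed (so a half turn about y gives the same grasp; the last joint's range is limited). The gripper opens to 94 mm and grips with 3 to 60 N. Pads are 16 mm wide; open, the fingers measure 119 mm over their backs; the gripper's body (75 mm by 177 mm) begins 78 mm behind the grasp point.
Start: joints at [-1.345, 0.087, 1.371, -0, 1.684, -0.103], TCP at [0.178, -0.521, 0.206] pointing down, gripper open.
Joint ranges: [-3.1, 3.1], [-0.76, 2.03], [0.27, 2.55], [-1.08, 4.22], [0.17, 2.65], [-2.57, 2.57]. Speed limits (rad/s): [2.79, 2.79, 3.14, 3.14, 3.14, 3.14].

INTERFACE

Orientations are given as [roll, pitch, yaw] about the fixed x, y, z axes, in that order (R = Rz(yaw) Ry(pitch) Rx(roll)).
In Python, from bench import robot, snapshot, workorder gives the robot as it stands.
- The arm moves only by the tool play_rows, never from a script. Its argument "steps" is a list of rows, each an object of numbers: "x", "y", "z": the shift along the world's x, y, z in m; "rx", "ry", "rz": the turn, a rotation vector about the world's x, y, z in rad; "hand": the finger opening in m, from 0 to 0.094. A call has 1 to 8 rows; each row shifts and turns the commanded pose from where the row before left it; what a row does not reach is not made up. A row lasts 1/8 s, in which the tool goes at most 62.5 mm and 10.7 degrees, less where a joint would pass 70% of its speed; a pose out of reach is approached as far as the arm can. A call is refused whole if a number of a shift passes 0.0625 or a number of a turn 0.188, either way. A call with a gripper value outside its range is refused whole. The fingers move at their own pace and stop on an object; the grip force is fixed at half the most. Time passes only in rows, so rows that do not move let the fingers close. It gives the time, the measured TCP pose, the force and the opening at its end, in the units of the state.
- robot.get_obs(): the state, without advancing time (a new reading comes with each control period).
- snapshot(name): name is "scene" or "top" or "wrist"; returns a dict with "color" (384x512x3 uint8, red, green, blue), "range_z" (384x512 float32, m along the optical axis (not along the pixel's ray), 0 where there is no reading), "fov_y" (degrees; the focal length in pixels is half the picture's height over the tangent of half this angle, whatever the lens; pixels are square), "cx", "cy" (the principal point, pixels), "k1" (the pictures are not rectified: a ray, as slopes to the right and down, at radius r is drawn at 1 + k1 r^2 times it, then the intrinsics apply), "T" (4x4, takes a point from camera to world coordinates). Camera axes: x right, y down, z forward; pixel columns grow to the right and rows downward; lengths in m; the calibration is good to about 2 mm. A picture is of the moment at which its call begins.
- workorder.close_job(): hands the job in, once; it reports no verdict.
The state is a dict: "time": time; "joint_positions": joint angles; "qvel": joint speeds; "joint_torque": joint torques, N m; "tool_pos": TCP position; "ee_rot": TCP orientation; "wrist_force": force on the tool from outside, world axes, zero at the start; "wrist_torque": the same for the moment, N m; "width": finger opening in m.
Only numpy, scipy, OpenCV 4.12 (cv2) and the standard library are available. Lean on these libraries where they do the work, as an engineer would, in place of code of your own. Each camera call takes 0.05 s, during which the arm holds its last target.

TASK

The load indicator on the bench is due for fresh batteries: first switch it off by pressing down the raised end of its rocker switch, then press the ribbed end of the battery hatch (the wider of the two lids on its top) down once, gently, until its push-push latch lets go, and take the finger away so that the hatch springs up. Check that it stays standing open by itself, and do not press it again. Work with the fingertip only: do not shift or lift the indicator, leave the narrow fuse lid shut, and leave everything else on the bench where it is.

Things in the scene. Friction and masses are not known exactly. Their poses are not given: they have to be found in the camera images.
- indicator: Load indicator: loose cream case 220 mm deep (its x), 280 wide (y), 92 high, 3 kg. Origin: centre of its underside; z up; -x is its front, a sloped dark panel with display and keys. Behind x = -24 mm a level deck, 92 mm high, holds from its right (-y) to its left (+y): narrow fuse lid (52 mm wide), wide battery hatch (110 mm), black rocker switch.
- battery_lid_press (a point): Where to press the battery hatch: on its upper face, middle of its ribbed thumb pad over the latch, 12 mm from its free front edge; x = 8, y = 20, z = 92 mm in the indicator's frame. The hatch is a plate 100 mm (x) by 110 mm (y), 4 mm thick, flush with the deck when shut, hinged at its far edge: the front edge swings up and back, to about 170 mm above the bench.
- battery_lid_hinge (a point): Middle of the hinge line of the battery hatch (parallel to the indicator's y), at its far edge, 88 mm from the press point, 2 mm below the deck.
- battery_lid (a joint): Hatch angle, rad: 0 = shut, flush; negative = pressed in (hard stop -0.073, 6.5 mm down at the press point); 0.95 = open stop. Press in 5 mm or more at the press point (3 to 5 N) and let go: the latch releases and the spring swings the hatch to its stop and keeps it there. Let go sooner it stays latched; pushed right down again when open, it latches shut.
- battery_latch (a joint): Sideways position of the sliding cam of the hatch's latch, inside the case and out of reach, m: 0 = latched; grows to 0.005 or more as the hatch is first pressed in; below -0.002 with the hatch down only if it has been pushed shut again.
- fuse_lid_press (a point): Middle of the ribbed thumb pad of the narrow fuse lid (100 mm by 52 mm, same kind of latch): indicator frame x = 8, y = -93, z = 92 mm. To be left alone.
- fuse_lid (a joint): Opening angle of the fuse lid, rad: 0 = shut, as it must stay.
- rocker_near (a point): On the upper face of the rocker's near half (towards the indicator's front), 18 mm from its pivot. The rocker is a black V-shaped paddle 44 mm long (indicator's x), 26 wide, pivot at x = 30, y = 107, z = 101 mm in the indicator's frame. On: this near end stands raised, about 109 mm above the bench; pressed down about 5 mm (2 to 5 N) it snaps over to off and stays; it bottoms firmly at 7 mm.
- power (a joint): Angle of the rocker, rad: 0.32 = on (near half raised, far half level), 0 = off (near half level, far half raised). It snaps to the one or the other.
- core: Bystander: grey drill core, 54 mm across, 100 mm high, standing. Origin: centre of its underside.
- cube_a: Bystander: pale stone cube, 50 mm. Origin: centre of its underside.
- cube_b: Bystander: tan stone cube, 50 mm. Origin: centre of its underside.
- cell_a: Bystander: fresh battery cell standing on its end, 26 mm across, 50 mm high. Origin: centre of its underside.
- cell_b: Bystander: second fresh battery cell, the same.
- caliper: Bystander: caliper lying flat, 225 mm long along its x, 10 mm high. Origin: on the bench under its middle.
- marker: Bystander: marker pen lying, 135 mm long along its x, 19 mm thick. Origin: on the bench under its middle.

How it is judged:
By the outcome, as a careful person would: the job done as asked, in the order asked, and still so for the second after the job is handed in, with the robot touching nothing.
It also fails if it takes over 45 s, if anything falls off the work surface, if the arm or the gripper's body presses on something with over 40 N, if the wrist force passes 120 N, or if a joint passes its speed limit or range.

## Working session

There is one attempt and no reset: what is moved stays moved. The work goes in short steps, Python scripts to look and compute and a tool call to move; the robot and the scene stay as the last step left them, time stands still between calls to the robot, and variables do not carry over. Pictures are saved under pics/ and viewed, and the job is handed in when it is done.

Besides the shell and the picture viewer there is one more tool, called after ">>>" by a JSON object that holds its "api" and its "payload", one argument or row to a line. play_rows: Moves the arm, as the interface text tells. Its arguments: {"type":"object","properties":{"steps":{"type":"array"}},"required":["steps"]}

```bash
mkdir -p pics; ls; python3 - <<'E'
from bench import robot, snapshot
import cv2,numpy as np
o=robot.get_obs()
print({k:np.round(v,4) for k,v in o.items()})
for n in("scene","top","wrist"):
    s=snapshot(n); cv2.imwrite(f"pics/{n}0.png",s["color"][:,:,::-1]); np.savez(f"{n}0.npz",**s)
    print(n,s["fov_y"],s["cx"],s["cy"],s["k1"],np.round(s["T"],3).tolist())
E
```

```text
pics
{'time': np.float64(0.0), 'joint_positions': array([-1.3451,  0.088 ,  1.3723, -0.    ,  1.6836, -0.1031]), 'qvel': array([ 0.0003,  0.0004, -0.0002,  0.0016, -0.0019, -0.0001]), 'joint_torque': array([-2.00000e-03, -3.40181e+01, -3.02427e+01,  7.16000e-02,
        3.31000e-02, -2.00000e-04]), 'tool_pos': array([ 0.1775, -0.52  ,  0.2043]), 'ee_rot': array([-1.5706,  0.0022, -1.242 ]), 'wrist_force': array([-0.6767,  0.1514, -0.2034]), 'wrist_torque': array([ 0.038 , -0.0117,  0.0039]), 'width': np.float64(0.0936)}
scene 57.40729368692503 258.5005562479004 189.9603879007269 -0.09652996462877488 [[0.528, 0.457, -0.716, 1.318], [0.85, -0.284, 0.445, -0.523], [-0.0, -0.843, -0.538, 0.703], [0.0, 0.0, 0.0, 1.0]]
top 57.79855423464658 258.2349249555293 192.20328536219418 -0.07793678151907163 [[0.008, -0.991, 0.13, 0.34], [-1.0, -0.008, 0.002, 0.012], [-0.001, -0.13, -0.991, 1.358], [0.0, 0.0, 0.0, 1.0]]
wrist 65.65702954421103 252.65380185175485 188.87946457884425 -0.07174346853486045 [[0.323, -0.912, -0.253, 0.251], [-0.946, -0.311, -0.085, -0.495], [-0.001, 0.267, -0.964, 0.383], [0.0, 0.0, 0.0, 1.0]]
```

View pics/scene0.png

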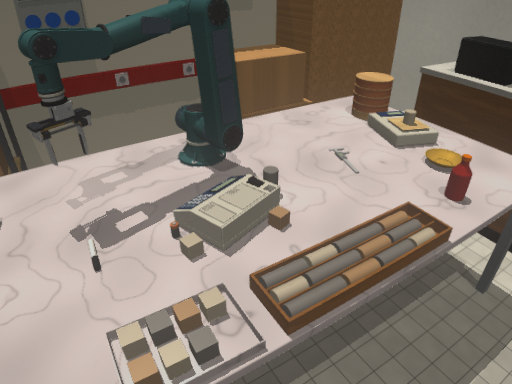

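View pics/top0.png

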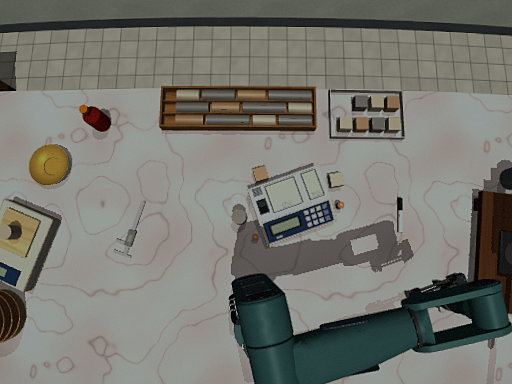

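View pics/wrist0.png

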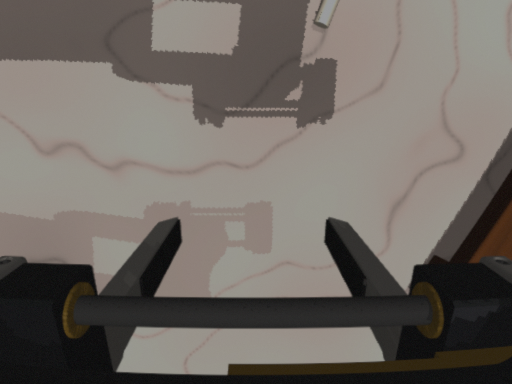

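The top picture shows the indicator around (290,205): front panel toward the robot, rocker at about (263,206). The core is at (239,214), the cubes at (260,173) and (336,180), and the cells at (255,238) and (340,205). I'll zoom in.

```bash
cat > h.py <<'E'
import numpy as np,cv2
def K(s):
    f=192/np.tan(np.radians(float(s["fov_y"]))/2); return np.array([[f,0,float(s["cx"])],[0,f,float(s["cy"])],[0,0,1]])
def und(s,px):
    D=np.array([float(s["k1"]),0,0,0,0]); return cv2.undistortPoints(np.array(px,float).reshape(-1,1,2),K(s),D).reshape(-1,2)
def plane(s,px,z):
    r=und(s,px); d=np.c_[r,np.ones(len(r))]@s["T"][:3,:3].T; o=s["T"][:3,3]
    return o+d*((z-o[2])/d[:,2])[:,None]
def cloud(s):
    v,u=np.mgrid[:384,:512]; r=und(s,np.c_[u.ravel(),v.ravel()]); z=s["range_z"].ravel()
    P=np.c_[r*z[:,None],z]@s["T"][:3,:3].T+s["T"][:3,3]; P[z==0]=np.nan
    return P.reshape(384,512,3)
def proj(s,P):
    T=np.linalg.inv(s["T"]); R,_=cv2.Rodrigues(T[:3,:3])
    return cv2.projectPoints(np.array(P,float),R,T[:3,3],K(s),np.array([float(s["k1"]),0,0,0,0]))[0].reshape(-1,2)
E
python3 - <<'E'
from h import *
s=np.load("top0.npz"); c=s["color"][150:260,220:360,::-1]
cv2.imwrite("pics/topz.png",cv2.resize(c,None,fx=5.5,fy=5.4,interpolation=cv2.INTER_CUBIC))
s2=np.load("scene0.npz"); c=s2["color"][155:265,160:300,::-1]
cv2.imwrite("pics/scz.png",cv2.resize(c,None,fx=5.5,fy=5.4,interpolation=cv2.INTER_CUBIC))
for n,S in(("top",s),("scene",s2)):
    P=cloud(S); h=P[...,2]
    x,y=P[...,0],P[...,1]
    m=(np.abs(h-.092)<.006)&(x>.2)&(x<.7)&(np.abs(y)<.35)
    n_,l,st,ce=cv2.connectedComponentsWithStats(m.astype(np.uint8))
    i=1+np.argmax(st[1:,4]); q=P[l==i]; print(n,st[i],np.median(q,0))
    r=cv2.minAreaRect((q[:,:2]*1000).astype(np.float32)); print(r, cv2.boxPoints(r).tolist())
E
```

```text
top [ 248  165   84   63 2839] [ 0.4955032  -0.10203652  0.09192352]
((490.2939758300781, -103.21717834472656), (162.368408203125, 280.8949890136719), 20.090185165405273) [[365.8060302734375, 0.7978458404541016], [462.29315185546875, -263.00555419921875], [614.7819213867188, -207.23220825195312], [518.2947998046875, 56.571197509765625]]
scene [ 188  174   92   55 2324] [ 0.51151613 -0.11996216  0.0912149 ]
((496.07086181640625, -100.71121215820312), (155.06295776367188, 284.53668212890625), 19.54397964477539) [[375.41326904296875, 7.4237060546875], [470.59942626953125, -260.7193908691406], [616.7284545898438, -208.84613037109375], [521.5422973632812, 59.296966552734375]]
```

View pics/topz.png

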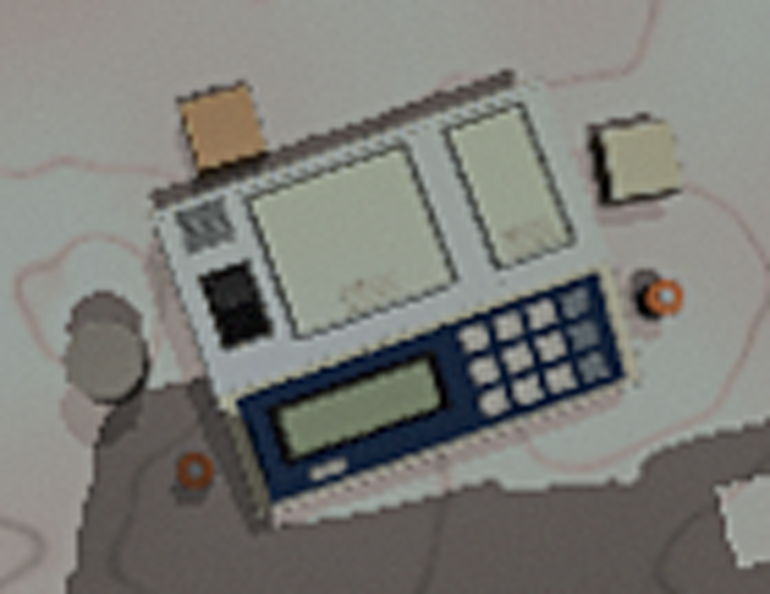

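View pics/scz.png

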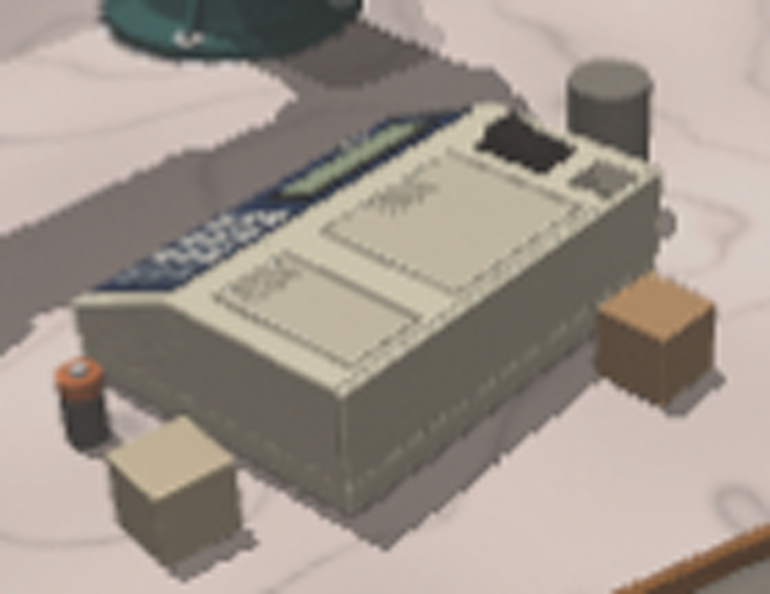

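```bash
python3 - <<'E'
from h import *
def fit(L,W):
    lc,wc=L.mean(0),W.mean(0); a=L-lc;b=W-wc
    th=np.arctan2((a[:,0]*b[:,1]-a[:,1]*b[:,0]).sum(),(a*b).sum())
    R=np.array([[np.cos(th),-np.sin(th)],[np.sin(th),np.cos(th)]]); t=wc-R@lc
    return th,R,t,W-(L@R.T+t)
def zz(p,u0,v0): p=np.array(p,float); return np.c_[(p[:,0]+.5)/5.5-.5+u0,(p[:,1]+.5)/5.4-.5+v0]
# hatch FL? order: far-left, far-right, near-right, near-left ; fuse likewise
L=np.array([[96,75],[96,-35],[-4,-35],[-4,75],[96,-67],[96,-119],[-4,-119],[-4,-67]])/1000.
top=zz([[248,198],[405,146],[457,280],[297,338],[445,128],[522,103],[575,243],[498,269]],220,150)
sc=zz([[585,205],[457,290],[325,230],[450,152],[418,318],[352,365],[215,296],[285,254]],160,155)
for n,p in(("top",top),("scene",sc)):
    s=np.load(n+"0.npz"); W=plane(s,p,.092)[:,:2]; th,R,t,e=fit(L,W)
    print(n,np.degrees(th),t,"\n",np.round(e*1000,1).tolist())
    for q in([.008,.02],[.012,.107],[.008,-.093]): print(R@q+t)
    P=cloud(s)
    # rocker dark blob
    print("core/cubes/cells")
    h=P[...,2]
    for lo,hi in((.095,.104),(.044,.055)):
        m=((h>lo)&(h<hi)&(P[...,0]>.25)&(P[...,0]<.7)&(abs(P[...,1])<.4)).astype(np.uint8)
        k,l,st,c=cv2.connectedComponentsWithStats(m)
        for i in range(1,k):
            if st[i,4]>15: print(st[i,4],np.round(np.nanmedian(P[l==i],0),3))
E
```

```text
top 19.83428214361489 [ 0.46381964 -0.11273723] 
 [[-0.1, 0.8], [-0.6, -1.1], [1.6, -1.4], [-1.3, 1.6], [1.4, 2.0], [1.7, -1.4], [-1.0, -1.7], [-1.6, 1.2]]
[ 0.46455904 -0.09120927]
[ 0.43880258 -0.00801309]
[ 0.50290004 -0.19750587]
core/cubes/cells
111 [0.459 0.001 0.099]
163 [0.418 0.084 0.1  ]
163 [0.585 0.009 0.05 ]
164 [ 0.565 -0.283  0.05 ]
30 [ 0.466 -0.296  0.047]
18 [ 0.357 -0.139  0.053]
34 [0.343 0.025 0.048]
scene 19.955249030921784 [ 0.46601279 -0.11232984] 
 [[0.3, 2.8], [-1.3, 0.1], [0.8, -0.2], [0.2, -0.0], [-0.4, -0.5], [0.4, -0.5], [-0.2, -1.5], [0.3, -0.2]]
[ 0.46670674 -0.09080036]
[ 0.44077469 -0.00765874]
[ 0.50527207 -0.19701578]
core/cubes/cells
99 [0.42  0.083 0.099]
77 [ 0.46  -0.003  0.1  ]
294 [ 0.557 -0.181  0.049]
172 [0.589 0.007 0.049]
36 [ 0.47  -0.301  0.046]
220 [ 0.568 -0.286  0.049]
```

Both views agree: indicator at about (0.465, -0.1125), yaw 19.9°. That puts rocker_near at about (0.440, -0.008) and the hatch press point at about (0.4656, -0.091). The jaw axis already lies along the indicator's y. Next I close the fingers and move over.

>>> {"api": "play_rows", "payload": {
  "steps": [
    {"x": 0.0225,"y": 0.045,"hand": 0},
    {"x": 0.0225,"y": 0.045,"hand": 0},
    {"x": 0.0225,"y": 0.045,"hand": 0},
    {"x": 0.0225,"y": 0.045,"hand": 0},
    {"x": 0.0225,"y": 0.045,"hand": 0},
    {"x": 0.0225,"y": 0.045,"hand": 0},
    {"x": 0.0225,"y": 0.045,"hand": 0},
    {"x": 0.0225,"y": 0.045,"hand": 0}
  ]
}}

```text
schema error: expected keys x, y, z, rx, ry, rz, hand
```

>>> {"api": "play_rows", "payload": {
  "steps": [
    {"x": 0.0205,"y": 0.038,"hand": 0},
    {"x": 0.0205,"y": 0.038,"hand": 0},
    {"x": 0.0205,"y": 0.038,"hand": 0},
    {"x": 0.0205,"y": 0.038,"hand": 0,"rz": 0.018},
    {"hand": 0},
    {"hand": 0}
  ]
}}

```text
schema error: expected keys x, y, z, rx, ry, rz, hand
```

```bash
python3 - <<'E'
from h import *
from bench import robot, snapshot
o=robot.get_obs()
print({k:np.round(o[k],4) for k in("time","tool_pos","ee_rot","wrist_force","width","joint_positions")})
s=snapshot("wrist"); np.savez("wrist1.npz",**s)
im=s["color"][:,:,::-1].copy()
th=np.radians(19.9);R=np.array([[np.cos(th),-np.sin(th)],[np.sin(th),np.cos(th)]]);t=np.array([.4648,-.1125])
for l,z in(([.012,.107],.109),([.030,.107],.101),([.008,.02],.092),([.008,-.093],.092),([-.004,.075],.092),([.096,-.035],.092)):
    p=proj(s,[[*(R@l+t),z]])[0]; print(l,p.round(1)); cv2.drawMarker(im,tuple(int(a) for a in p.round()),(255,0,255),0,12,1)
cv2.imwrite("pics/wrist1.png",im)
E
```

```text
{'time': np.float64(0.15), 'tool_pos': array([ 0.1775, -0.5201,  0.2046]), 'ee_rot': array([-1.5706,  0.0016, -1.242 ]), 'wrist_force': array([0.1553, 0.7102, 0.4457]), 'width': np.float64(0.094), 'joint_positions': array([-1.3451,  0.0878,  1.3719,  0.    ,  1.6836, -0.1031])}
[0.012, 0.107] [78.  15.6]
[0.03, 0.107] [89.  18.7]
[0.008, 0.02] [  10.3 -120. ]
[0.008, -0.093] [  63.9 -189.3]
[-0.004, 0.075] [ -8.1 -85.2]
[0.096, -0.035] [145.4 -11.3]
```

View pics/wrist1.png

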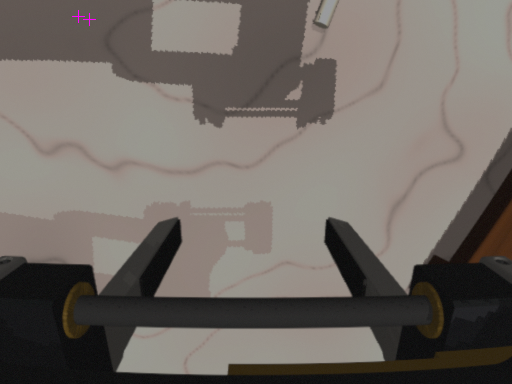

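The moves were refused because every row must carry all seven keys. The arm hasn't moved and the wrist picture still shows the start view, so I'll resend.

>>> {"api": "play_rows", "payload": {
  "steps": [
    {"x": 0.0225,"y": 0.045,"z": 0,"rx": 0,"ry": 0,"rz": 0,"hand": 0},
    {"x": 0.0225,"y": 0.045,"z": 0,"rx": 0,"ry": 0,"rz": 0,"hand": 0},
    {"x": 0.0225,"y": 0.045,"z": 0,"rx": 0,"ry": 0,"rz": 0,"hand": 0},
    {"x": 0.0225,"y": 0.045,"z": 0,"rx": 0,"ry": 0,"rz": 0,"hand": 0},
    {"x": 0.0225,"y": 0.045,"z": 0,"rx": 0,"ry": 0,"rz": 0,"hand": 0},
    {"x": 0.0225,"y": 0.045,"z": 0,"rx": 0,"ry": 0,"rz": 0,"hand": 0},
    {"x": 0.0225,"y": 0.045,"z": 0,"rx": 0,"ry": 0,"rz": 0,"hand": 0},
    {"x": 0.0225,"y": 0.045,"z": 0,"rx": 0,"ry": 0,"rz": 0,"hand": 0}
  ]
}}

```text
time: 1.2
tool_pos: [0.358, -0.159, 0.2055]
ee_rot: [-1.57, -0.0, -1.242]
wrist_force: [1.0, 0.2, -0.2]
width: 0.0175
```

>>> {"api": "play_rows", "payload": {
  "steps": [
    {"x": 0.0205,"y": 0.038,"z": 0,"rx": 0,"ry": 0,"rz": 0,"hand": 0},
    {"x": 0.0205,"y": 0.038,"z": 0,"rx": 0,"ry": 0,"rz": 0,"hand": 0},
    {"x": 0.0205,"y": 0.038,"z": 0,"rx": 0,"ry": 0,"rz": 0,"hand": 0},
    {"x": 0.0205,"y": 0.038,"z": 0,"rx": 0,"ry": 0,"rz": 0.018,"hand": 0},
    {"x": 0,"y": 0,"z": 0,"rx": 0,"ry": 0,"rz": 0,"hand": 0},
    {"x": 0,"y": 0,"z": 0,"rx": 0,"ry": 0,"rz": 0,"hand": 0}
  ]
}}

```text
time: 1.95
tool_pos: [0.4392, -0.0089, 0.2053]
ee_rot: [-1.572, -0.0, -1.224]
wrist_force: [-0.1, 0.3, -0.3]
width: 0.0006
```

```bash
cat > look.py <<'E'
from h import *
from bench import robot, snapshot
import sys
o=robot.get_obs()
print({k:np.round(o[k],4).tolist() for k in("time","tool_pos","ee_rot","wrist_force","width","joint_positions")})
n,tag=sys.argv[1:3]
s=snapshot(n); np.savez(f"{tag}.npz",**s)
im=s["color"][:,:,::-1].copy()
th=np.radians(19.9);R=np.array([[np.cos(th),-np.sin(th)],[np.sin(th),np.cos(th)]]);t=np.array([.4648,-.1125])
for l,z in(([.012,.107],.109),([.030,.107],.101),([.008,.02],.092),([.008,-.093],.092),([-.004,.075],.092),([.096,-.035],.092)):
    p=proj(s,[[*(R@l+t),z]])[0]; print(l,p.round(1)); cv2.drawMarker(im,tuple(int(a) for a in p.round()),(255,0,255),0,12,1)
cv2.imwrite(f"pics/{tag}.png",im)
E
python3 look.py wrist wrist2
```

```text
{'time': 1.95, 'tool_pos': [0.4392, -0.0089, 0.2053], 'ee_rot': [-1.5718, -0.0003, -1.2239], 'wrist_force': [-0.1319, 0.2977, -0.3066], 'width': 0.0006, 'joint_positions': [-0.1488, -0.1618, 1.612, -0.0007, 1.6921, 1.075]}
[0.012, 0.107] [251.4 189.3]
[0.03, 0.107] [251.4 169.3]
[0.008, 0.02] [336.3 188.6]
[0.008, -0.093] [441.6 188.5]
[-0.004, 0.075] [282.5 199.8]
[0.096, -0.035] [398.6 100.6]
```

View pics/wrist2.png

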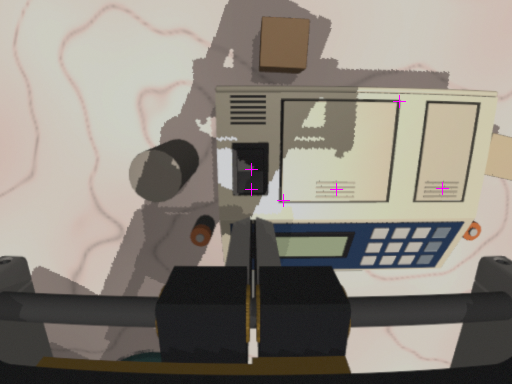

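The wrist picture puts every predicted point on its feature: rocker near half at (251,189), hatch pad at (336,189), fuse pad at (441,188). Now I descend over the rocker.

>>> {"api": "play_rows", "payload": {
  "steps": [
    {"x": 0.0005,"y": 0.001,"z": -0.04,"rx": 0,"ry": 0,"rz": 0,"hand": 0},
    {"x": 0,"y": 0,"z": -0.03,"rx": 0,"ry": 0,"rz": 0,"hand": 0},
    {"x": 0,"y": 0,"z": -0.015,"rx": 0,"ry": 0,"rz": 0,"hand": 0},
    {"x": 0,"y": 0,"z": -0.003,"rx": 0,"ry": 0,"rz": 0,"hand": 0},
    {"x": 0,"y": 0,"z": 0,"rx": 0,"ry": 0,"rz": 0,"hand": 0}
  ]
}}

```text
time: 2.62
tool_pos: [0.4407, -0.008, 0.1186]
ee_rot: [-1.569, -0.001, -1.225]
wrist_force: [-0.8, 0.7, -0.2]
width: 0.0007
```

>>> {"api": "play_rows", "payload": {
  "steps": [
    {"x": 0,"y": 0,"z": -0.002,"rx": 0,"ry": 0,"rz": 0,"hand": 0},
    {"x": 0,"y": 0,"z": -0.002,"rx": 0,"ry": 0,"rz": 0,"hand": 0},
    {"x": 0,"y": 0,"z": -0.002,"rx": 0,"ry": 0,"rz": 0,"hand": 0},
    {"x": 0,"y": 0,"z": -0.001,"rx": 0,"ry": 0,"rz": 0,"hand": 0}
  ]
}}

```text
time: 3.12
tool_pos: [0.44, -0.0075, 0.1104]
ee_rot: [-1.571, -0.0, -1.224]
wrist_force: [-0.3, -0.5, 0.6]
width: 0.0003
```

>>> {"api": "play_rows", "payload": {
  "steps": [
    {"x": 0,"y": 0,"z": -0.001,"rx": 0,"ry": 0,"rz": 0,"hand": 0},
    {"x": 0,"y": 0,"z": -0.001,"rx": 0,"ry": 0,"rz": 0,"hand": 0},
    {"x": 0,"y": 0,"z": -0.001,"rx": 0,"ry": 0,"rz": 0,"hand": 0}
  ]
}}

```text
time: 3.5
tool_pos: [0.4401, -0.0075, 0.1077]
ee_rot: [-1.571, -0.0, -1.224]
wrist_force: [-0.9, -0.4, 2.8]
width: 0.0002
```

>>> {"api": "play_rows", "payload": {
  "steps": [
    {"x": 0,"y": 0,"z": -0.001,"rx": 0,"ry": 0,"rz": 0,"hand": 0},
    {"x": 0,"y": 0,"z": -0.001,"rx": 0,"ry": 0,"rz": 0,"hand": 0}
  ]
}}

```text
time: 3.75
tool_pos: [0.4399, -0.0077, 0.1055]
ee_rot: [-1.571, -0.0, -1.224]
wrist_force: [-1.2, -1.2, 1.1]
width: 0.0003
```

>>> {"api": "play_rows", "payload": {
  "steps": [
    {"x": 0,"y": 0,"z": -0.001,"rx": 0,"ry": 0,"rz": 0,"hand": 0},
    {"x": 0,"y": 0,"z": -0.001,"rx": 0,"ry": 0,"rz": 0,"hand": 0}
  ]
}}

```text
time: 4.0
tool_pos: [0.4401, -0.0075, 0.1032]
ee_rot: [-1.571, 0.0, -1.224]
wrist_force: [0.0, -0.0, -0.6]
width: 0.0005
```

>>> {"api": "play_rows", "payload": {
  "steps": [
    {"x": 0,"y": 0,"z": -0.001,"rx": 0,"ry": 0,"rz": 0,"hand": 0}
  ]
}}

```text
time: 4.12
tool_pos: [0.4401, -0.0075, 0.1023]
ee_rot: [-1.571, 0.0, -1.224]
wrist_force: [0.1, 0.4, -0.7]
width: 0.0006
```

The force rose to about 3 N and then fell to zero, which suggests a snap-over. I'll lift and check.

>>> {"api": "play_rows", "payload": {
  "steps": [
    {"x": 0,"y": 0,"z": 0.01,"rx": 0,"ry": 0,"rz": 0,"hand": 0},
    {"x": 0,"y": 0,"z": 0.04,"rx": 0,"ry": 0,"rz": 0,"hand": 0},
    {"x": 0,"y": 0,"z": 0.05,"rx": 0,"ry": 0,"rz": 0,"hand": 0},
    {"x": 0,"y": 0,"z": 0,"rx": 0,"ry": 0,"rz": 0,"hand": 0},
    {"x": 0,"y": 0,"z": 0,"rx": 0,"ry": 0,"rz": 0,"hand": 0}
  ]
}}

```text
time: 4.75
tool_pos: [0.4401, -0.0076, 0.2026]
ee_rot: [-1.571, -0.0, -1.224]
wrist_force: [-0.3, 0.5, -1.1]
width: 0.0002
```

```bash
python3 look.py wrist wrist3; python3 - <<'E'
from h import *
th=np.radians(19.9);R=np.array([[np.cos(th),-np.sin(th)],[np.sin(th),np.cos(th)]]);t=np.array([.4648,-.1125])
for n in("wrist2","wrist3"):
    P=cloud(np.load(n+".npz")).reshape(-1,3); L=(P[:,:2]-t)@R
    print(n,[(a,round(float(np.nanmedian(P[(abs(L[:,1]-.107)<.008)&(abs(L[:,0]*1000-a)<2),2]))*1000,1)) for a in range(10,52,4)])
a,b=[np.load(n+".npz")["color"][130:260,200:480,::-1] for n in("wrist2","wrist3")]
cv2.imwrite("pics/cmp.png",cv2.resize(np.vstack([a,b]),None,fx=2.2,fy=2.2))
E
```

```text
{'time': 4.75, 'tool_pos': [0.4401, -0.0076, 0.2026], 'ee_rot': [-1.5705, -0.0003, -1.224], 'wrist_force': [-0.3204, 0.4715, -1.0811], 'width': 0.0002, 'joint_positions': [-0.1461, -0.1604, 1.6161, -0.0001, 1.6856, 1.078]}
[0.012, 0.107] [252.4 191.4]
[0.03, 0.107] [252.4 171.2]
[0.008, 0.02] [337.9 190.5]
[0.008, -0.093] [443.8 190.4]
[-0.004, 0.075] [283.7 201.9]
[0.096, -0.035] [400.7 102. ]
wrist2 [(10, 107.4), (14, 263.7), (18, 249.0), (22, 244.1), (26, 318.7), (30, 328.0), (34, 326.7), (38, 325.9), (42, 325.8), (46, 318.0), (50, 99.8)]
wrist3 [(10, 101.0), (14, 260.8), (18, 259.8), (22, 242.1), (26, 101.1), (30, 325.7), (34, 324.1), (38, 323.3), (42, 323.2), (46, 316.5), (50, 104.8)]
```

View pics/cmp.png

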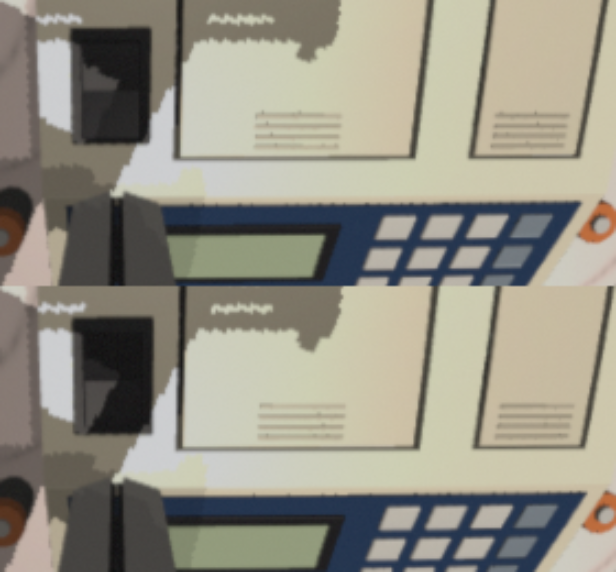

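The rocker has switched: its near end went from 107 to 101 mm and its far end from 100 to 105 mm. The indicator did not move in the picture. Next, over to the hatch pad.

>>> {"api": "play_rows", "payload": {
  "steps": [
    {"x": 0.0125,"y": -0.042,"z": 0,"rx": 0,"ry": 0,"rz": 0,"hand": 0},
    {"x": 0.013,"y": -0.0415,"z": 0,"rx": 0,"ry": 0,"rz": 0,"hand": 0},
    {"x": 0,"y": 0,"z": 0,"rx": 0,"ry": 0,"rz": 0,"hand": 0},
    {"x": 0,"y": 0,"z": -0.05,"rx": 0,"ry": 0,"rz": 0,"hand": 0},
    {"x": 0,"y": 0,"z": -0.04,"rx": 0,"ry": 0,"rz": 0,"hand": 0},
    {"x": 0,"y": 0,"z": -0.012,"rx": 0,"ry": 0,"rz": 0,"hand": 0},
    {"x": 0,"y": 0,"z": -0.003,"rx": 0,"ry": 0,"rz": 0,"hand": 0},
    {"x": 0,"y": 0,"z": 0,"rx": 0,"ry": 0,"rz": 0,"hand": 0}
  ]
}}

```text
time: 5.8
tool_pos: [0.4665, -0.0911, 0.099]
ee_rot: [-1.569, -0.002, -1.224]
wrist_force: [0.1, -1.1, -0.5]
width: 0.0006
```

>>> {"api": "play_rows", "payload": {
  "steps": [
    {"x": 0,"y": 0,"z": -0.002,"rx": 0,"ry": 0,"rz": 0,"hand": 0},
    {"x": 0,"y": 0,"z": -0.002,"rx": 0,"ry": 0,"rz": 0,"hand": 0}
  ]
}}

```text
time: 6.05
tool_pos: [0.4663, -0.0912, 0.0945]
ee_rot: [-1.569, -0.001, -1.224]
wrist_force: [0.5, 0.9, -0.2]
width: 0.0005
```

>>> {"api": "play_rows", "payload": {
  "steps": [
    {"x": 0,"y": 0,"z": -0.001,"rx": 0,"ry": 0,"rz": 0,"hand": 0},
    {"x": 0,"y": 0,"z": -0.001,"rx": 0,"ry": 0,"rz": 0,"hand": 0},
    {"x": 0,"y": 0,"z": -0.001,"rx": 0,"ry": 0,"rz": 0,"hand": 0}
  ]
}}

```text
time: 6.42
tool_pos: [0.4658, -0.0911, 0.0909]
ee_rot: [-1.57, -0.0, -1.224]
wrist_force: [-0.8, 0.1, 1.8]
width: 0.0002
```

>>> {"api": "play_rows", "payload": {
  "steps": [
    {"x": 0,"y": 0,"z": -0.001,"rx": 0,"ry": 0,"rz": 0,"hand": 0},
    {"x": 0,"y": 0,"z": -0.001,"rx": 0,"ry": 0,"rz": 0,"hand": 0}
  ]
}}

```text
time: 6.68
tool_pos: [0.4658, -0.0911, 0.0887]
ee_rot: [-1.57, -0.0, -1.224]
wrist_force: [-1.3, -0.9, 2.1]
width: 0.0004
```

>>> {"api": "play_rows", "payload": {
  "steps": [
    {"x": 0,"y": 0,"z": -0.001,"rx": 0,"ry": 0,"rz": 0,"hand": 0}
  ]
}}

```text
time: 6.8
tool_pos: [0.4658, -0.0911, 0.0876]
ee_rot: [-1.57, -0.0, -1.224]
wrist_force: [0.2, -0.3, 3.3]
width: 0.0006
```

>>> {"api": "play_rows", "payload": {
  "steps": [
    {"x": 0,"y": 0,"z": -0.001,"rx": 0,"ry": 0,"rz": 0,"hand": 0}
  ]
}}

```text
time: 6.92
tool_pos: [0.4658, -0.0911, 0.0866]
ee_rot: [-1.57, -0.0, -1.224]
wrist_force: [-0.1, -0.6, 2.4]
width: 0.0002
```

>>> {"api": "play_rows", "payload": {
  "steps": [
    {"x": 0,"y": 0,"z": -0.0005,"rx": 0,"ry": 0,"rz": 0,"hand": 0},
    {"x": 0,"y": 0,"z": 0,"rx": 0,"ry": 0,"rz": 0,"hand": 0}
  ]
}}

```text
time: 7.18
tool_pos: [0.4658, -0.0911, 0.0862]
ee_rot: [-1.57, -0.0, -1.224]
wrist_force: [0.3, -0.3, 3.6]
width: 0.0001
```

>>> {"api": "play_rows", "payload": {
  "steps": [
    {"x": 0,"y": 0,"z": -0.0005,"rx": 0,"ry": 0,"rz": 0,"hand": 0},
    {"x": 0,"y": 0,"z": 0,"rx": 0,"ry": 0,"rz": 0,"hand": 0}
  ]
}}

```text
time: 7.42
tool_pos: [0.4658, -0.0911, 0.086]
ee_rot: [-1.57, -0.001, -1.224]
wrist_force: [-0.5, -0.1, 4.9]
width: 0.0005
```

At 0.086 m the force rises to about 5 N and motion lags, so the hatch is at its stop, past the 5 mm needed. I'll take the finger away up and toward the front.

>>> {"api": "play_rows", "payload": {
  "steps": [
    {"x": 0,"y": 0,"z": 0.02,"rx": 0,"ry": 0,"rz": 0,"hand": 0},
    {"x": -0.02,"y": -0.007,"z": 0.05,"rx": 0,"ry": 0,"rz": 0,"hand": 0},
    {"x": -0.035,"y": -0.013,"z": 0.045,"rx": 0,"ry": 0,"rz": 0,"hand": 0},
    {"x": -0.03,"y": -0.011,"z": 0.04,"rx": 0,"ry": 0,"rz": 0,"hand": 0},
    {"x": 0,"y": 0,"z": 0.04,"rx": 0,"ry": 0,"rz": 0,"hand": 0},
    {"x": 0,"y": 0,"z": 0,"rx": 0,"ry": 0,"rz": 0,"hand": 0},
    {"x": 0,"y": 0,"z": 0,"rx": 0,"ry": 0,"rz": 0,"hand": 0}
  ]
}}

```text
time: 8.3
tool_pos: [0.3802, -0.1218, 0.2789]
ee_rot: [-1.573, 0.002, -1.224]
wrist_force: [-0.1, 0.6, -0.6]
width: 0.0006
```

```bash
python3 look.py wrist wrist4;python3 look.py scene scene4; python3 look.py top top4
python3 - <<'E'
from h import *
c=np.load("scene4.npz")["color"][140:275,150:310,::-1]; cv2.imwrite("pics/scz4.png",cv2.resize(c,None,fx=4.4,fy=4.4,interpolation=cv2.INTER_CUBIC))
E
```

```text
{'time': 8.3, 'tool_pos': [0.3802, -0.1218, 0.2789], 'ee_rot': [-1.5726, 0.0018, -1.2239], 'wrist_force': [-0.0629, 0.6045, -0.5586], 'width': 0.0006, 'joint_positions': [-0.4522, -0.252, 1.5413, -0.0001, 1.8549, 0.7716]}
[0.012, 0.107] [175.4  91.5]
[0.03, 0.107] [176.3  75.5]
[0.008, 0.02] [252.6  95.2]
[0.008, -0.093] [347.6  95.9]
[-0.004, 0.075] [206.4 105.8]
[0.096, -0.035] [301.4  15.1]
{'time': 8.35, 'tool_pos': [0.3801, -0.1217, 0.2783], 'ee_rot': [-1.5735, 0.0027, -1.2238], 'wrist_force': [-0.2641, -0.2325, -0.1655], 'width': 0.0005, 'joint_positions': [-0.4521, -0.2515, 1.542, -0.0001, 1.855, 0.7716]}
[0.012, 0.107] [250.9 175.9]
[0.03, 0.107] [255.1 179.6]
[0.008, 0.02] [232.9 190.7]
[0.008, -0.093] [208.  206.6]
[-0.004, 0.075] [241.2 182.6]
[0.096, -0.035] [242.6 208.3]
{'time': 8.4, 'tool_pos': [0.38, -0.1216, 0.2782], 'ee_rot': [-1.5738, 0.003, -1.2236], 'wrist_force': [-0.2198, 0.5862, -0.9248], 'width': 0.0005, 'joint_positions': [-0.452, -0.2513, 1.5421, -0.0001, 1.8551, 0.7716]}
[0.012, 0.107] [264.3 210. ]
[0.03, 0.107] [262.6 205.5]
[0.008, 0.02] [287.  203.5]
[0.008, -0.093] [315.8 193.3]
[-0.004, 0.075] [274.  211.6]
[0.096, -0.035] [292.8 176.2]
```

View pics/wrist4.png

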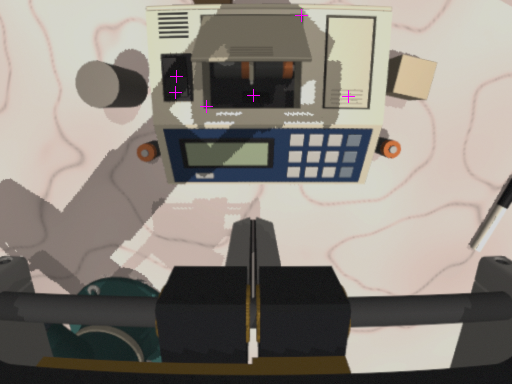

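View pics/scz4.png

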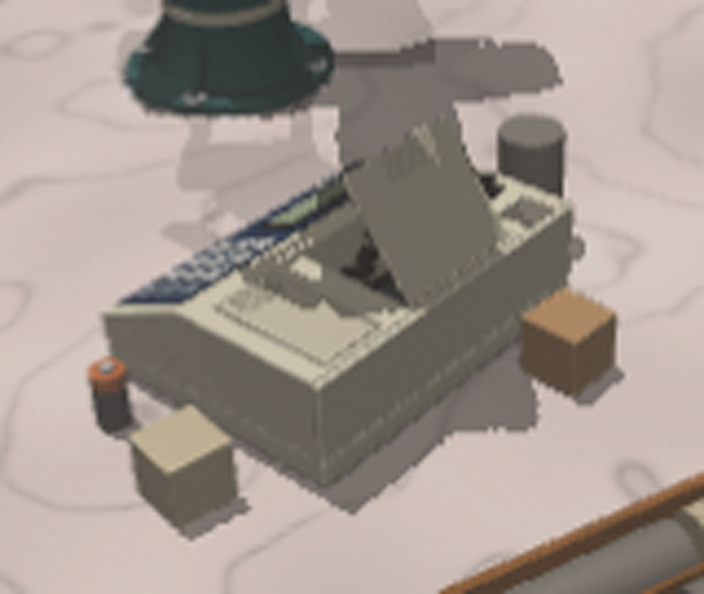

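The hatch stands open: in the wrist picture its free edge is at about (252,57) with the battery bay visible beneath. The fuse lid is still flush at (348,60). I'll wait a second and recheck everything.

>>> {"api": "play_rows", "payload": {
  "steps": [
    {"x": 0,"y": 0,"z": 0,"rx": 0,"ry": 0,"rz": 0,"hand": 0},
    {"x": 0,"y": 0,"z": 0,"rx": 0,"ry": 0,"rz": 0,"hand": 0},
    {"x": 0,"y": 0,"z": 0,"rx": 0,"ry": 0,"rz": 0,"hand": 0},
    {"x": 0,"y": 0,"z": 0,"rx": 0,"ry": 0,"rz": 0,"hand": 0},
    {"x": 0,"y": 0,"z": 0,"rx": 0,"ry": 0,"rz": 0,"hand": 0},
    {"x": 0,"y": 0,"z": 0,"rx": 0,"ry": 0,"rz": 0,"hand": 0},
    {"x": 0,"y": 0,"z": 0,"rx": 0,"ry": 0,"rz": 0,"hand": 0},
    {"x": 0,"y": 0,"z": 0,"rx": 0,"ry": 0,"rz": 0,"hand": 0}
  ]
}}

```text
time: 9.45
tool_pos: [0.3806, -0.1221, 0.2805]
ee_rot: [-1.571, -0.0, -1.224]
wrist_force: [0.4, 0.4, 0.5]
width: 0.0006
```

```bash
python3 look.py wrist wrist5|head -1;python3 look.py scene scene5|head -1; python3 look.py top top5|head -1
python3 - <<'E'
from h import *
th=np.radians(19.9);R=np.array([[np.cos(th),-np.sin(th)],[np.sin(th),np.cos(th)]]);t=np.array([.4648,-.1125])
for n in("wrist4","scene4","wrist5","scene5"):
    P=cloud(np.load(n+".npz")).reshape(-1,3); P=P[P[:,2]<.19]; L=(P[:,:2]-t)@R
    def med(x0,x1,y0,y1): 
        m=(L[:,0]>x0)&(L[:,0]<x1)&(L[:,1]>y0)&(L[:,1]<y1)&(P[:,2]>.085); return m.sum(),np.round(np.median(P[m,2])*1000,1) if m.any() else None
    m=(L[:,0]>.02)&(L[:,0]<.1)&(L[:,1]>-.03)&(L[:,1]<.07)&(P[:,2]>.1)
    sl=np.polyfit(L[m,0],P[m,2],1)
    print(n,"hatch max",np.percentile(P[m,2],99).round(4),"angle",np.arctan(-sl[0]).round(3),"fuse",med(.0,.02,-.115,-.07),med(.05,.09,-.115,-.07),"rocker near",med(.008,.016,.097,.117),"far",med(.045,.052,.097,.117))
for n in("top0","top5","scene0","scene5"):
    P=cloud(np.load(n+".npz")); h=P[...,2]; out=[]
    for lo,hi in((.095,.104),(.044,.055)):
        m=((h>lo)&(h<hi)&(P[...,0]>.25)&(P[...,0]<.7)&(abs(P[...,1])<.4)).astype(np.uint8)
        k,l,st,c=cv2.connectedComponentsWithStats(m)
        out+=[np.round(np.nanmedian(P[l==i],0),3).tolist() for i in range(1,k) if st[i,4]>15]
    print(n,out)
for n in("top","scene"):
    a=np.load(n+"0.npz")["color"].astype(int);b=np.load(n+"5.npz")["color"].astype(int)
    cv2.imwrite(f"pics/{n}diff.png",np.clip(abs(a-b).max(2)*2,0,255).astype(np.uint8))
c=np.load("top5.npz")["color"][150:260,220:360,::-1]; cv2.imwrite("pics/topz5.png",cv2.resize(c,None,fx=5.5,fy=5.4,interpolation=cv2.INTER_CUBIC))
E
```

```text
{'time': 9.45, 'tool_pos': [0.3806, -0.1221, 0.2805], 'ee_rot': [-1.5708, -0.0001, -1.224], 'wrist_force': [0.4246, 0.3993, 0.5133], 'width': 0.0006, 'joint_positions': [-0.4524, -0.2529, 1.5388, -0.0001, 1.8556, 0.7716]}
{'time': 9.5, 'tool_pos': [0.3806, -0.1221, 0.2805], 'ee_rot': [-1.5708, -0.0001, -1.224], 'wrist_force': [0.7879, 0.6451, -0.0864], 'width': 0.0002, 'joint_positions': [-0.4524, -0.2528, 1.5388, -0.0001, 1.8556, 0.7716]}
{'time': 9.55, 'tool_pos': [0.3806, -0.1221, 0.2805], 'ee_rot': [-1.5708, -0.0001, -1.224], 'wrist_force': [0.0606, 0.7009, -0.8524], 'width': 0.0004, 'joint_positions': [-0.4524, -0.2528, 1.5388, -0.0001, 1.8556, 0.7716]}
wrist4 hatch max 0.1726 angle 0.922 fuse (np.int64(634), np.float64(92.5)) (np.int64(1415), np.float64(92.1)) rocker near (np.int64(118), np.float64(100.8)) far (np.int64(90), np.float64(106.7))
scene4 hatch max 0.1709 angle 0.942 fuse (np.int64(56), np.float64(91.4)) (np.int64(125), np.float64(91.4)) rocker near (np.int64(0), None) far (np.int64(7), np.float64(102.8))
wrist5 hatch max 0.1724 angle 0.922 fuse (np.int64(650), np.f
[... 210 characters left out ...]
p.int64(130), np.float64(91.3)) rocker near (np.int64(0), None) far (np.int64(10), np.float64(103.6))
top0 [[0.459, 0.001, 0.099], [0.418, 0.084, 0.1], [0.585, 0.009, 0.05], [0.565, -0.283, 0.05], [0.466, -0.296, 0.047], [0.357, -0.139, 0.053], [0.343, 0.025, 0.048]]
top5 [[0.451, -0.003, 0.099], [0.418, 0.087, 0.1], [0.583, 0.009, 0.049], [0.565, -0.281, 0.05], [0.469, -0.298, 0.047], [0.343, 0.025, 0.048]]
scene0 [[0.42, 0.083, 0.099], [0.46, -0.003, 0.1], [0.557, -0.181, 0.049], [0.589, 0.007, 0.049], [0.47, -0.301, 0.046], [0.568, -0.286, 0.049]]
scene5 [[0.42, 0.082, 0.099], [0.544, -0.067, 0.1], [0.557, -0.189, 0.05], [0.589, 0.005, 0.049], [0.471, -0.3, 0.046], [0.568, -0.286, 0.048]]
```

View pics/topz5.png

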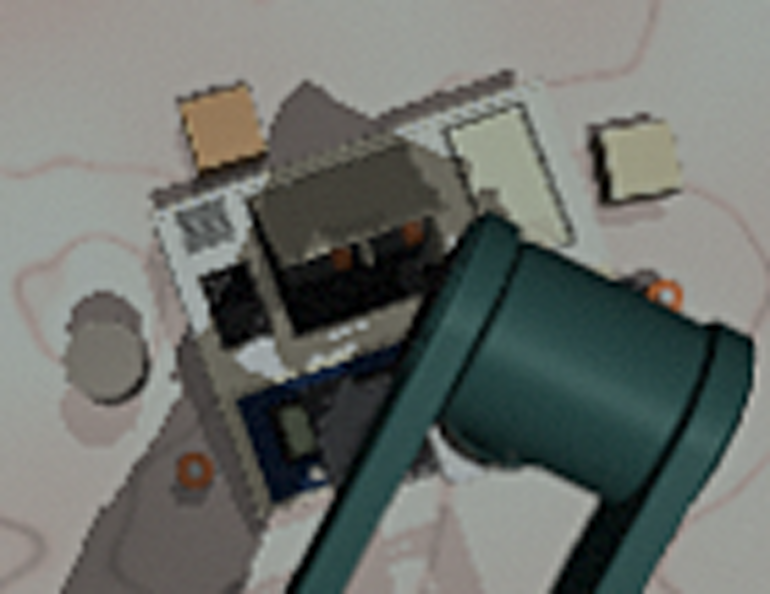

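View pics/scenediff.png

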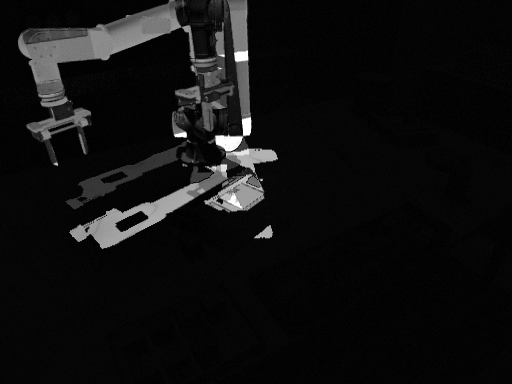

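The zoomed top view shows the case corners, cubes, core and cells at the same pixels as before. The scene difference image shows only the arm, its shadows and the hatch. Handing in.

```bash
python3 -c "
from bench import workorder
print(workorder.close_job())"
```

```text
the job is handed in; nothing more can be done
None
```

The indicator is switched off and its battery hatch stands open by itself. I handed the job in at about 9.6 s on the robot's clock.

- **Rocker:** I pressed the raised near end with the closed fingertips. The force peaked at about 3 N in the readings and then fell away as it snapped over. The near end went from 107 to 101 mm and the far end rose from 100 to about 106 mm.
- **Battery hatch:** I pressed the ribbed pad once, about 6 mm down with about 5 N at the end, then lifted the finger up and toward the front.
- **Hatch check:** the free edge is at about 172 mm, at an angle of 0.92 to 0.95 rad. It read the same about one second later, with the arm clear and the wrist force about zero. I did not press it again.
- **Everything else:** the fuse lid is flush at about 92 mm. Before-and-after pictures show no movement of the case or of anything else on the bench. Measured positions moved at most 3 mm, which is within the noise.
- **Gaps and disagreements:**
  - The scene camera had too few pixels on the rocker: none on the near end, and 103 to 104 mm on the far end against 106 to 107 mm from the wrist camera. The rocker result therefore rests on the wrist camera.
  - The arm hid part of the front panel in the last top view.
  - The first two move calls were refused for missing keys and moved nothing.

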